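# Index the sample changer and hold its guard gate open for loading

### The arm

A 6-joint arm with a two-finger parallel gripper is mounted at the origin on a cart in front of the work surface, level with it; the furniture and walls round the work are solid. World frame = base frame: x ahead of the robot, y to its left, z up, the work surface at z = 0. Lengths are in m, angles in rad, forces in N, time in s.
With the tool pointing down it reaches from about 0.35 to 0.975 m from the base axis. Payload 17.4 kg.
Tool frame: the origin (TCP) lies at the centre of the arm's flange, where the gripper is bolted on; the fingertips stand 173 mm ahead of it and the grasp point (between the pads) lies 155 mm ahead of it; z points along the fingers, y is the line along which they close (so a half turn about z gives the same grasp; the last joint's range is limited). The gripper opens to 85 mm and grips with 20 to 120 N. Pads are 22 mm wide; open, the fingers measure 114 mm over their backs; the gripper's body (76 mm by 85 mm) begins 54 mm behind the grasp point. The pads swing forward as they close: fully open they stand 13 mm farther back than shut.
Start: joints at [-1.287, 0.116, 1.442, -0, 1.584, -0.038], TCP at [0.213, -0.64, 0.405] pointing down, gripper open.
Joint ranges: [-2.83, 2.83], [-0.83, 2.19], [0.07, 2.5], [-1.14, 4.28], [0.01, 3], [-2.97, 2.97]. Speed limits (rad/s): [1.89, 1.89, 2.22, 3.14, 3.14, 3.14].

### API

Orientations are given as a unit quaternion [w, x, y, z].
In Python, from cell import manip gives the robot as it stands. The module is installed in compiled form; this text tells all that it offers.
- The arm moves only by the tool servo_tool, never from a script. Its argument "increments" is a list that holds one entry, the list of rows, each a list of 5 numbers: the opening, from -1 (shut) to 1 (fully open), so that 0 is half open, then the shift along the tool's x, y, z normalised to -1 to 1, where 1 is 400 mm, then the turn about the tool's z normalised to -1 to 1, where 1 is 120 degrees. In form: [[[jaw, tx, ty, tz, yaw], ...]]. A call has exactly 10 rows; each row shifts and turns the commanded pose from where the row before left it, along the tool's axes as they then stand; what a row does not reach is not made up. A row lasts 1/10 s, in which the tool goes at most 50 mm and 8.59 degrees, less where a joint would pass 70% of its speed; a pose out of reach is approached as far as the arm can. A call with a number of a shift or a turn outside -1 to 1 is refused whole. A call with a gripper value outside its range is refused whole. The fingers move at their own pace and stop on an object; the grip force is fixed at half the most. Time passes only in rows, so rows that do not move let the fingers close, or fill a call up. It gives the time, the measured TCP pose, the force, the opening and the grip force at its end, in the units of the state.
- manip.read_state(): the state, without advancing time (a new reading comes with each control period).
- manip.read_camera(name): name is "scene" or "top" or "wrist"; returns (picture, depth): 420x560x3 uint8, red, green, blue; 420x560 float32, m along the optical axis (not along the pixel's ray), 0 where there is no reading.
- manip.camera_model(name): a dict with "mtx" (3x3 intrinsics, pixels), "k1" (the pictures are not rectified: a ray, as slopes to the right and down, at radius r is drawn at 1 + k1 r^2 times it, then the intrinsics apply), "R" (3x3) and "t" (3): a world point X has camera coordinates R X + t. Camera axes: x right, y down, z forward; pixel columns grow to the right and rows downward; lengths in m; the calibration is good to about 2 mm. A picture is of the moment at which its call begins: read the wrist's pose just before it. camera_model takes no time and is no camera call; for the wrist camera it gives the pose at the moment of the call.
- manip.sign_off(): hands the job in; it is judged then, once.
The state is a dict: "time_s": time; "q": joint angles; "joint_velocities": joint speeds; "joint_efforts": joint torques, N m; "ee_pos": TCP position; "tool_rot": TCP orientation; "ft_force": force on the tool from outside, world axes, zero at the start; "moment": the same for the moment, N m; "finger_gap": opening from 0.0 (shut) to 1.0 (fully open); "finger_force": force on a finger pad.
Only numpy, scipy, OpenCV 4.12 (cv2) and the standard library are available. Lean on these libraries where they do the work, as an engineer would, in place of code of your own. Each camera call takes 0.05 s, during which the arm holds its last target. There are 200 camera calls.

### The job

A colleague is about to load the next vial into the sample changer. With the guard gate still shut, turn the black knob on the roof until the empty place of the carousel (red collar, under the knob's red pointer) clicks in right behind the middle of the gate; then pinch the orange top catch back so that its nose lifts clear and stays up, squeeze the gate's handle (blue trigger towards black grip), and swing the gate out past its hold-open notch until it is wide open. Finish while still holding the handle squeezed and the gate wide open, do not let go, and leave the things on the bench where they are.

Things in the scene. Friction and masses are not known exactly. Their poses are not given: they have to be found in the camera images.
- changer: the sample changer, fixed: white base, clear round guard (drum of radius 101 mm) with clear roof, top at 124 mm; origin under the carousel's axis at bench height. Its -x axis points out through the shut gate (112 mm ahead), +y to the gate's hinge side (left, seen from its front). On the header left of the gate, up to 138 mm high, sits the notch roller of the hinge
- carousel (a joint): turn of carousel and knob, rad, + counter-clockwise from above; 0.70 to 1.40 at the start. 0: empty place (red collar, below the knob's red pointer) right behind the gate's middle. A spring notch every 60 deg (0, 1.047, ...) draws it in from some 6 deg off; its edge takes about 0.1 N m to cross; between notches light friction holds it
- knob_grip (a point): black bar knob on the roof, on the carousel's axis, 156 mm above the bench: bar 44 mm long, 13 mm thick, top at 172 mm, with rounded ends, on a skirt of radius 21 mm whose top is at 131 mm. Its x axis runs along the bar, red pointer end at -x; it turns with the knob
- catch_pinch (a point): middle between the two tabs of the top catch, over the roof's front edge, 162 mm above the bench; axes as changer. Orange moving tab in front (outer face 18.5 mm to -x), black fixed tab behind (outer face 18.5 mm to +x), both 22 mm wide in y, 6 mm thick, tops at 181 mm. Pinch them together along x. Parts round them reach up to 140 mm, the orange nose (28 mm to -y) 146 mm
- top_catch (a joint): tip of the orange tab about a level shaft at 136 mm height, rad: 0 latched (nose hooked over the gate's lug), gate free of it above 0.28, stop at 0.55, where the tab has its outer face 15 mm (at 143 mm height) to 3 mm (at 162 mm) to -x of catch_pinch; takes about 0.05 N m and stays where it is left; the lifted nose then stands up to 161 mm high
- handle_grip (a point): middle of the gate's handle, 160 mm above the bench, 128 mm from the hinge line, moving with the gate; axes as changer when shut, turning with the gate (+y to the hinge). Two upright tabs 22 mm wide in x, tops at 177 mm: black grip (outer face 24 mm to +y) and blue trigger (outer face 24 mm to -y, 11 mm when squeezed). Squeeze along y. Parts beside them stay below 138 mm
- handle_catch (a joint): travel of the blue trigger towards the black grip, m: 0 sprung out (bolt home), bolt free above 0.008, stop at 0.013; 3 to 6 N; springs back and latches again if let go with the gate shut
- gate_handle: the black grip of the gate's handle, 6 mm thick; its origin lies on the hinge line at bench height, axes as handle_grip
- gate_hinge (a point): on the gate's upright hinge line, 155 mm above the bench; axes as handle_grip
- gate (a joint): swing of the gate, rad: 0 shut, + opens outwards (the handle goes clockwise round the hinge line seen from above, first along its own -x), stop at 1.62. Hold-open notch at 0.75, pulled through with up to 0.25 N m (2 N at the handle); clear of it above 1.08. A weak spring always pulls it shut: let go when wide open it swings back to about 1.05
- next_vial_mid (a point): vial with white cap and orange septum, 30 mm wide, 56 mm high, the next sample, in front of the machine; its centre, half-way up. To be left alone
- spare_vial_mid (a point): a like vial, 30 x 56 mm, by the right edge of the bench; its centre, half-way up. To be left alone
- small_beaker_mid (a point): small glass beaker, 54 mm wide, 58 mm high, left of the machine; its centre, half-way up. To be left alone
- bench_timer_mid (a point): white timer, 60 x 68 x 18 mm, left of the machine; its centre, half-way up. To be left alone
- tape_mid (a point): roll of tape lying flat, 68 mm wide, 19 mm high, left of the machine; its centre, half-way up. To be left alone
- dropper_bottle_mid (a point): small brown bottle with black cap, 41 mm wide, 90 mm high, behind the machine; its centre, half-way up. To be left alone

How it is judged:
By the outcome, as a careful person would: the job done as asked, in the order asked, and still so for the second after the job is handed in, while the arm keeps its last pose, push and grip.
It also fails if it takes over 64 s, if anything falls off the work surface, if the arm or the gripper's body presses on something with over 40 N, if the wrist force passes 120 N, or if a joint passes its speed limit or range.

## Working session

There is one attempt and no reset: what is moved stays moved. The work goes in short steps, Python scripts to look and compute and a tool call to move; the robot and the scene stay as the last step left them, time stands still between calls to the robot, and variables do not carry over. Pictures are saved under pics/ and viewed, at most 10 in all, crops included, and the job is handed in when it is done.

Besides the shell and the picture viewer there is one more tool, called after "Request:" in YAML: its name, and indented under it one key for each argument. servo_tool: Moves the arm, as the interface text tells. Scaled input: -1 to 1 covers 400 mm each way for a shift and 120 degrees each way for a turn. Its arguments: {"type":"object","properties":{"increments":{"type":"array","items":{"type":"array","items":{"type":"array","items":{"type":"number"}}}}},"required":["increments"]}

```bash
mkdir -p pics
cat > h.py <<'E'
import numpy as np, cv2
from cell import manip
def snap(n,f):
    p,d=manip.read_camera(n); cv2.imwrite('pics/'+f,p[:,:,::-1]); np.save('pics/'+n+'_d.npy',d); np.save('pics/'+n+'_p.npy',p); return p,d
def ray(m,u,v):
    K=m['mtx']; xd=np.array([(u-K[0,2])/K[0,0],(v-K[1,2])/K[1,1]]); x=xd.copy()
    for _ in range(20): x=xd/(1+m['k1']*(x@x))
    R=np.array(m['R']);t=np.array(m['t']); return -R.T@t, R.T@np.array([x[0],x[1],1.])
def onz(m,u,v,z):
    o,d=ray(m,u,v); return o+d*(z-o[2])/d[2]
def proj(m,X):
    c=np.array(m['R'])@X+m['t']; s=c[:2]/c[2]; s=s*(1+m['k1']*(s@s)); K=m['mtx']; return K[0,0]*s[0]+K[0,2],K[1,1]*s[1]+K[1,2]
E
python3 - <<'E'
from h import *
for n in('scene','top'):
    snap(n,n+'0.png'); m=manip.camera_model(n); print(n,-np.array(m['R']).T@m['t'],np.array(m['R'])[2],m['mtx'][0],m['k1'])
print(manip.read_state())
E
```

```text
scene [-0.07652065  0.75481987  0.53105409] [ 0.70971555 -0.5777476  -0.40312721] [472.15267154   0.         270.23371368] -0.014957011896476356
top [0.54689883 0.17725453 1.30632969] [ 0.06647098  0.00603476 -0.99777011] [505.76081438   0.         271.91769337] 0.01904430211533053
{'time_s': 0.1, 'q': array([-1.28676595e+00,  1.16393873e-01,  1.44216723e+00, -1.07830483e-05,
        1.58397531e+00, -3.78053931e-02]), 'joint_velocities': array([ 0.00033137, -0.00230552, -0.00170126, -0.00177511, -0.00062534,
       -0.00173258]), 'joint_efforts': array([ 1.64681784e-03, -7.33666420e+01, -6.33789611e+01, -4.26865984e-05,
        5.20232163e-03, -3.74131105e-05]), 'ee_pos': array([ 0.21349717, -0.64035418,  0.40408508]), 'tool_rot': array([-4.67644494e-04,  9.87080533e-01,  1.60224216e-01, -6.32977293e-05]), 'ft_force': array([-0.55786873, -0.46887155, -0.02071338]), 'moment': array([ 0.06178978, -0.02810493, -0.01552515]), 'finger_force': 0.0, 'finger_gap': 1.0012602588395418}
```

View pics/scene0.png

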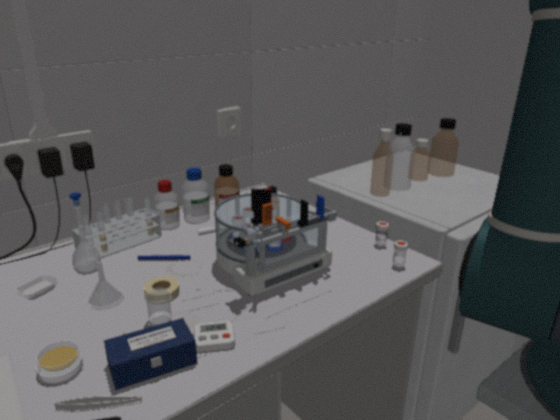

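View pics/top0.png

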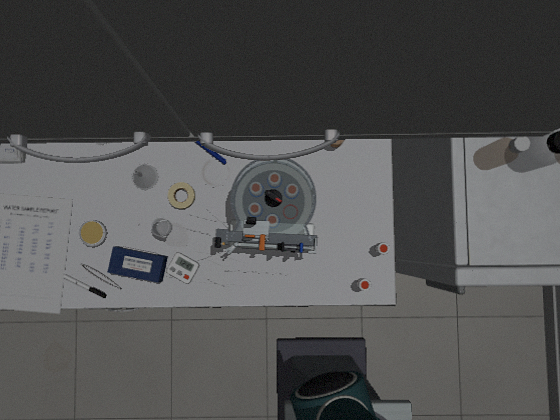

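The top view shows the changer at about (272,200), with the knob at (273,198), the orange tab at (262,242) and the handle at (281–301,247). I'll enlarge it and segment by colour.

Run:
```python
from h import *
p=np.load('pics/top_p.npy'); q=np.load('pics/scene_p.npy')
a=cv2.resize(p[150:265,205:325],None,fx=5,fy=5,interpolation=cv2.INTER_CUBIC)
b=cv2.resize(q[175:295,205:340],None,fx=4,fy=4,interpolation=cv2.INTER_CUBIC)
g=lambda x:np.clip(255*(x/255.)**.6,0,255).astype('uint8')
cv2.imwrite('pics/a.png',g(a)[:,:,::-1]); cv2.imwrite('pics/b.png',g(b)[:,:,::-1])
```

```text
(no output)
```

View pics/a.png

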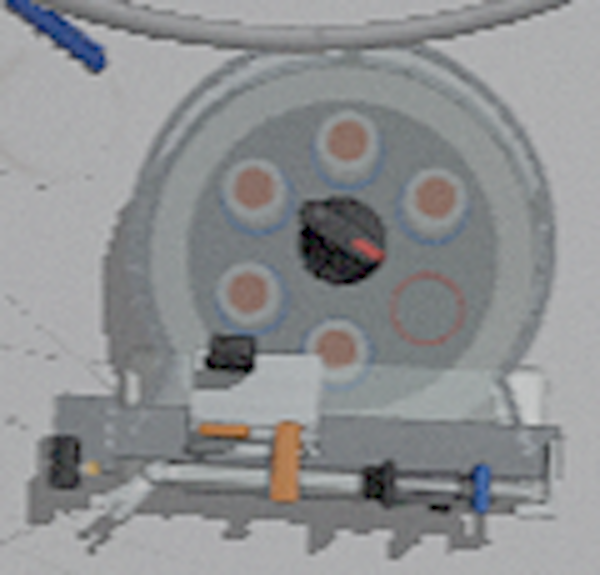

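View pics/b.png

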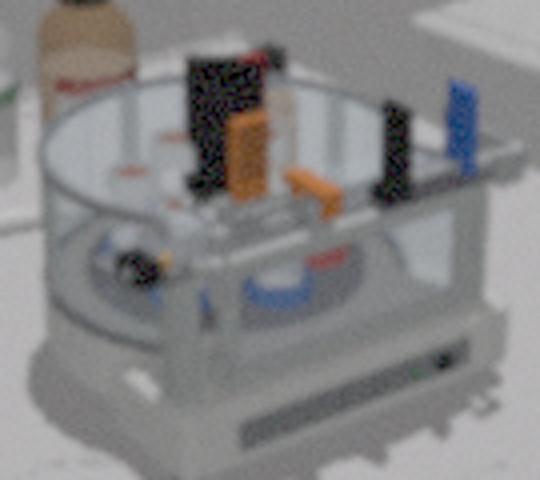

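The enlarged crops show these parts:
- **Knob:** centre at (273.4,198), with the red pointer to the lower right.
- **Catch:** black fixed tab at (251,220) and orange tab at (249,236). The nose is at (262,242).
- **Handle:** black grip at (281,246) and blue trigger at (301,247).

Next I'll measure positions from depth and colour masks.

```bash
cat > meas.py <<'E'
from h import *
def cloud(n,box):
    p=np.load(f'pics/{n}_p.npy'); d=np.load(f'pics/{n}_d.npy'); m=manip.camera_model(n); v0,v1,u0,u1=box
    out=[]
    for v in range(v0,v1):
        for u in range(u0,u1):
            if d[v,u]>0:
                o,r=ray(m,u,v); out.append(np.r_[o+r*d[v,u],p[v,u],u,v])
    return np.array(out)
E
python3 - <<'E'
from meas import *
np.set_printoptions(precision=4,suppress=True)
for n,box in(('top',(150,265,205,325)),('scene',(175,295,205,340))):
    C=cloud(n,box); h=cv2.cvtColor(C[None,:,3:6].astype('uint8'),cv2.COLOR_RGB2HSV)[0].astype(int)
    s=h[:,1];v=h[:,2];H=h[:,0]
    ms={'orange':(H>4)&(H<18)&(s>150),'blue':(H>105)&(H<125)&(s>130)&(C[:,2]>.14),'red':((H<5)|(H>172))&(s>120),'black':(v<45)&(C[:,2]>.12)}
    for k,mk in ms.items():
        P=C[mk]
        if len(P)==0: continue
        im=np.zeros((420,560),'uint8'); im[P[:,7].astype(int),P[:,6].astype(int)]=1
        nl,L,st,ce=cv2.connectedComponentsWithStats(im,connectivity=8)
        lab=L[P[:,7].astype(int),P[:,6].astype(int)]
        for i in range(1,nl):
            Q=P[lab==i]
            if len(Q)<5: continue
            T=Q[Q[:,2]>Q[:,2].max()-.012]
            print(n,k,len(Q),'px',ce[i],'min',Q[:,:3].min(0),'max',Q[:,:3].max(0),'topmean',T[:,:3].mean(0),len(T))
E
```

```text
top orange 24 px [249.8333 235.75  ] min [0.5657 0.2254 0.1497] max [0.5707 0.2446 0.1837] topmean [0.5685 0.2347 0.1802] 22
top orange 69 px [261.7246 242.058 ] min [0.5385 0.2032 0.1177] max [0.5706 0.2149 0.153 ] topmean [0.5547 0.2086 0.1455] 66
top blue 28 px [300.7857 246.9643] min [0.5311 0.1177 0.1512] max [0.5511 0.1245 0.1805] topmean [0.5421 0.1206 0.1754] 27
top red 17 px [278.2941 199.5882] min [0.644  0.1628 0.1286] max [0.6529 0.1768 0.1756] topmean [0.6495 0.1702 0.1725] 15
top black 223 px [272.2242 197.6054] min [0.638  0.1626 0.1202] max [0.6785 0.2002 0.1774] topmean [0.6586 0.185  0.1714] 78
top black 70 px [250.9143 220.4143] min [0.5965 0.2235 0.1239] max [0.6128 0.2427 0.1838] topmean [0.5992 0.2329 0.1803] 26
top black 60 px [217.4667 242.0167] min [0.5443 0.3052 0.1261] max [0.5675 0.3171 0.1392] topmean [0.556  0.3112 0.135 ] 59
top black 5 px [248. 237.] min [0.5658 0.2339 0.1699] max [0.566  0.243  0.1784] topmean [0.5659 0.2382 0.1752] 5
top black 6 px [243.5    240.1667] min [0.5575 0.2478 0.1213] max [0.5622 0.2552 0.1284] topmean [0.5595 0.2515 0.1253
[... 1032 characters left out ...]
1224 0.0609] max [0.9079 0.1283 0.0668] topmean [0.9048 0.1254 0.0635] 7
scene red 16 px [287.125 239.   ] min [0.5444 0.1977 0.1004] max [0.5494 0.2139 0.1077] topmean [0.5469 0.2042 0.1044] 16
scene black 444 px [259.1261 203.4662] min [0.5946 0.1638 0.1267] max [0.6681 0.2461 0.1821] topmean [0.6109 0.2243 0.1754] 79
scene black 202 px [304.0099 215.1188] min [0.533  0.1366 0.1236] max [0.5538 0.1776 0.1767] topmean [0.5437 0.165  0.171 ] 36
scene black 11 px [318.9091 219.8182] min [0.5359 0.1224 0.1233] max [0.5411 0.1326 0.1282] topmean [0.5379 0.1267 0.1268] 11
scene black 82 px [239.6098 242.0854] min [0.5433 0.3    0.1201] max [0.5689 0.3206 0.1383] topmean [0.5519 0.3153 0.1332] 70
```

Run:
```python
from meas import *
np.set_printoptions(precision=4,suppress=True)
C=cloud('top',(180,216,250,298)); 
Q=C[(C[:,2]>.163)&(C[:,2]<.182)&(np.hypot(C[:,0]-.656,C[:,1]-.183)<.035)]
print(len(Q),Q[:,:3].mean(0),Q[:,:3].min(0),Q[:,:3].max(0))
r=cv2.minAreaRect(Q[:,:2].astype('float32')*1000); print('rect',r,cv2.boxPoints(r))
u,s,vt=np.linalg.svd(Q[:,:2]-Q[:,:2].mean(0)); print(vt[0],s)
h=cv2.cvtColor(Q[None,:,3:6].astype('uint8'),cv2.COLOR_RGB2HSV)[0].astype(int)
red=Q[((h[:,0]<5)|(h[:,0]>172))&(h[:,1]>120)]; print('red',red[:,:3].mean(0),len(red))
m=manip.camera_model('top'); print('knob',onz(m,273.4,198,.172),'roof circle c: skirt');
# drum: roof-level edge points
S=cloud('top',(150,262,205,325)); E=S[(S[:,2]>.117)&(S[:,2]<.130)]; print(len(E),E[:,:3].min(0),E[:,:3].max(0))
g=S[(S[:,2]>.10)&(S[:,2]<.14)&(S[:,0]<.60)]
print(g[:,:3].min(0),g[:,:3].max(0))
k=(C[:,3:6].max(1)<60)&(C[:,2]>.12)&(np.hypot(C[:,0]-.656,C[:,1]-.183)<.03);cnt=C[k][:,6:8].astype('float32')
print('skirt circ',cv2.minEnclosingCircle(cnt))
```

```text
109 [0.6573 0.1827 0.1714] [0.6438 0.1655 0.1633] [0.6713 0.2015 0.1774]
rect ((657.2907104492188, 182.2172393798828), (42.387733459472656, 13.007434844970703), 55.257999420166016) [[639.8684 168.508 ]
 [650.557  161.0953]
 [674.713  195.9265]
 [664.0244 203.3391]]
[-0.5669 -0.8238] [0.1228 0.0398]
red [0.6495 0.1702 0.1725] 15
knob [0.653  0.1804 0.172 ] roof circle c: skirt
6275 [0.5302 0.0822 0.117 ] [0.75   0.3187 0.13  ]
[0.5302 0.0822 0.1058] [0.5999 0.3194 0.14  ]
skirt circ ((272.56451416015625, 196.5806427001953), 10.026408195495605)
```

```bash
cat >> h.py <<'E'
def phi(s):
    w,x,y,z=s['tool_rot']; return np.degrees(np.arctan2(2*(x*y+w*z),1-2*(y*y+z*z)))
def go(xyz=None,ph=None,after=None):
    """print yaw units to reach ph, and shift units in tool axes (at angle `after` or ph) to TCP xyz"""
    s=manip.read_state(); f=phi(s); ph=f if ph is None else ph; dy=-(ph-f)/120
    a=np.radians(ph if after is None else after); d=np.array(xyz)-s['ee_pos']
    R=np.array([[np.cos(a),np.sin(a),0],[np.sin(a),-np.cos(a),0],[0,0,-1]])
    print('t',round(s['time_s'],2),'pos',s['ee_pos'].round(4),'phi',round(f,2),'gap',round(s['finger_gap'],3),'F',s['ft_force'].round(1),'ff',round(s['finger_force'],1),'q',s['q'].round(2))
    print(' yaw units',round(dy,4),'shift units',(R@d/.4).round(4),'mm',(d*1000).round(1))
E
python3 -c "
from h import *
go([.6572,.1825,.404],55.3)"
```

```text
t 0.1 pos [ 0.2135 -0.6404  0.4041] phi 18.44 gap 1.001 F [-0.6 -0.5 -0. ] ff 0.0 q [-1.29  0.12  1.44 -0.    1.58 -0.04]
 yaw units -0.3072 shift units [ 2.3227e+00 -2.5910e-01  2.0000e-04] mm [ 4.437e+02  8.229e+02 -1.000e-01]
```

Request:
servo_tool:
  increments:
    - [[0,0,0,0,-0.0614],[0,0,0,0,-0.0614],[0,0,0,0,-0.0614],[0,0,0,0,-0.0614],[0,0,0,0,-0.0614],[0,0.116,-0.013,0,0],[0,0.116,-0.013,0,0],[0,0.116,-0.013,0,0],[0,0.116,-0.013,0,0],[0,0.116,-0.013,0,0]]

```text
time_s: 1.1
ee_pos: [0.3247, -0.4331, 0.4044]
tool_rot: [-0.0, 0.886, 0.464, 0.0]
ft_force: [0.6, 0.3, 0.3]
finger_gap: 0.497
finger_force: 0.0
```

Request:
servo_tool:
  increments:
    - [[0,0.116,-0.013,0,0],[0,0.116,-0.013,0,0],[0,0.116,-0.013,0,0],[0,0.116,-0.013,0,0],[0,0.116,-0.013,0,0],[0,0.116,-0.013,0,0],[0,0.116,-0.013,0,0],[0,0.116,-0.013,0,0],[0,0.116,-0.013,0,0],[0,0.116,-0.013,0,0]]

```text
time_s: 2.1
ee_pos: [0.5463, -0.0218, 0.4046]
tool_rot: [0.0, 0.886, 0.464, -0.0]
ft_force: [0.4, 0.2, 0.6]
finger_gap: 0.5
finger_force: 0.0
```

```bash
python3 -c "
from h import *
go([.6572,.1825,.404],55.3)"
```

```text
t 2.1 pos [ 0.5463 -0.0218  0.4046] phi 55.29 gap 0.5 F [0.4 0.2 0.6] ff 0.0 q [-0.09 -0.17  1.72 -0.    1.59  0.52]
 yaw units -0.0001 shift units [ 0.5779 -0.0628  0.0014] mm [110.9 204.3  -0.6]
```

Request:
servo_tool:
  increments:
    - [[0,0.1156,-0.0126,0,0],[0,0.1156,-0.0126,0,0],[0,0.1156,-0.0126,0,0],[0,0.1156,-0.0126,0,0],[0,0.1156,-0.0126,0,0],[0,0,0,0,0],[0,0,0,0,0],[0,0,0,0,0],[0,0,0,0,0],[0,0,0,0,0]]

```text
time_s: 3.1
ee_pos: [0.6565, 0.1796, 0.4052]
tool_rot: [0.0, 0.886, 0.463, 0.0]
ft_force: [0.3, -0.5, 0.1]
finger_gap: 0.502
finger_force: 0.0
```

Run:
```python
from h import *
go([.6572,.1825,.404],55.3)
m=manip.camera_model('wrist'); np.save('pics/wm.npy',m,allow_pickle=True)
p,d=snap('wrist','w0.png')
for n,X in dict(knob=[.6572,.1825,.172],pinch=[.5838,.2338,.181],handle=[.5433,.1416,.177],hinge=[.5507,.2694,.138]).items(): print(n,proj(m,np.array(X)))
print(-np.array(m['R']).T@m['t'])
```

```text
t 3.1 pos [0.6565 0.1796 0.4052] phi 55.22 gap 0.502 F [ 0.3 -0.5  0.1] ff 0.0 q [ 0.23  0.13  1.43 -0.    1.59  0.84]
 yaw units -0.0007 shift units [ 0.0069 -0.0027  0.0029] mm [ 0.7  2.9 -1.2]
knob (np.float64(276.80673045884396), np.float64(221.41526108258265))
pinch (np.float64(128.1728719481701), np.float64(225.91444603977135))
handle (np.float64(176.30733253772368), np.float64(357.3677454638156))
hinge (np.float64(85.65711881411565), np.float64(191.9132160597306))
[0.69709292 0.23926286 0.37275556]
```

View pics/w0.png

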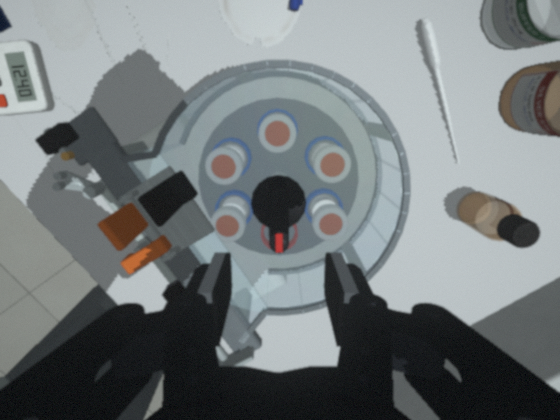

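The wrist view shows the bar knob at (278,215), with the red pointer at (279,242) in line with the tool's x axis. The catch tabs are at (168,197) black and (122,226) orange, the nose at (146,254) and the hinge roller at (57,137). I'll refine the positions with this view.

Run:
```python
from h import *
np.set_printoptions(precision=4,suppress=True)
p=np.load('pics/wrist_p.npy'); d=np.load('pics/wrist_d.npy'); m=np.load('pics/wm.npy',allow_pickle=True).item()
def cl(box):
    v0,v1,u0,u1=box; out=[]
    for v in range(v0,v1):
        for u in range(u0,u1):
            if d[v,u]>0:
                o,r=ray(m,u,v); out.append(np.r_[o+r*d[v,u],p[v,u]])
    return np.array(out)
for n,b,z in(('knob',(150,252,240,320),(.166,.18)),('blacktab',(160,235,125,210),(.174,.19)),('orangetab',(190,255,90,150),(.174,.19)),('nose',(225,285,110,180),(.138,.155)),('roller',(110,165,30,85),(.12,.145)),('header',(100,370,40,270),(.118,.136))):
    C=cl(b); Q=C[(C[:,2]>z[0])&(C[:,2]<z[1])]; r=cv2.minAreaRect(Q[:,:2].astype('float32')*1000)
    print(n,len(Q),Q[:,:3].mean(0),'rect',np.round(r[0],1),np.round(r[1],1),round(r[2],1))
```

```text
knob 1249 [0.6583 0.1825 0.1702] rect [657.7 181.9] [42.7 12.8] 55.6
blacktab 447 [0.6008 0.2334 0.178 ] rect [600.2 233.2] [22.1  6.5] 85.5
orangetab 592 [0.5791 0.2364 0.1782] rect [584.6 234.3] [21.6 37.5] 86.8
nose 982 [0.5584 0.2098 0.1435] rect [554.6 212.7] [37.7 36.8] 1.8
roller 1609 [0.5602 0.3071 0.1288] rect [558.2 311. ] [39.4 28.7] 45.6
header 27616 [0.6048 0.219  0.1228] rect [564.7 201. ] [222.5 161.7] 55.2
```

Request:
servo_tool:
  increments:
    - [[0,0.007,-0.0018,0.05,-0.002],[0,0,0,0.06,0],[0,0,0,0.06,0],[0,0,0,0.0575,0],[0,0,0,0,0],[-1,0,0,0,0],[-1,0,0,0,0],[-1,0,0,0,0],[-1,0,0,0,0],[-1,0,0,0,0]]

```text
time_s: 4.15
ee_pos: [0.6584, 0.1827, 0.3159]
tool_rot: [0.001, 0.885, 0.466, 0.002]
ft_force: [7.3, -4.5, 0.6]
finger_gap: 0.14
finger_force: 60.9
```

```bash
python3 -c "
from h import *
go([.6575,.1823,.314],-3.2)"
```

```text
t 4.15 pos [0.6584 0.1827 0.3159] phi 55.49 gap 0.14 F [ 7.3 -4.5  0.6] ff 60.9 q [ 0.23  0.17  1.53 -0.    1.44  0.84]
 yaw units 0.4891 shift units [-0.0022  0.0011  0.0046] mm [-0.9 -0.4 -1.9]
```

Request:
servo_tool:
  increments:
    - [[-1,0,0.002,0,0.0489],[-1,0,0,0,0.0489],[-1,0,0,0,0.0489],[-1,0,0,0,0.0489],[-1,0,0,0,0.0489],[-1,0,0,0,0.0489],[-1,0,0,0,0.0489],[-1,0,0,0,0.0489],[-1,0,0,0,0.0489],[-1,0,0,0,0.0489]]

```text
time_s: 5.15
ee_pos: [0.6592, 0.1816, 0.3159]
tool_rot: [0.001, 1.0, -0.03, 0.002]
ft_force: [7.0, -12.2, 0.7]
finger_gap: 0.14
finger_force: 61.0
```

```bash
python3 -c "
from h import *
go([.6575,.1823,.314],-3.2); print(manip.read_state()['moment'])"
```

```text
t 5.15 pos [0.6592 0.1816 0.3159] phi -3.46 gap 0.14 F [  7.  -12.2   0.7] ff 61.0 q [ 0.23  0.17  1.53 -0.    1.44  1.86]
 yaw units -0.0022 shift units [-0.0042 -0.0015  0.0046] mm [-1.7  0.7 -1.9]
[-1.58565304 -0.91102607  0.03780237]
```

Request:
servo_tool:
  increments:
    - [[0,0,0,0,0],[0,0,0,0,0],[0,0,0,0,0],[0,0,0,0,0],[0,0,0,-0.05,0],[0,0,0,-0.09,0],[0,0,0,-0.09,0],[1,0,0,0,-0.068],[1,0,0,0,-0.068],[1,0,0,0,-0.068]]

```text
time_s: 6.15
ee_pos: [0.6584, 0.1829, 0.4061]
tool_rot: [-0.0, 0.982, 0.188, 0.0]
ft_force: [-0.1, -0.3, -0.1]
finger_gap: 0.975
finger_force: 0.0
```

Request:
servo_tool:
  increments:
    - [[1,0,0,0,-0.069],[1,0,0,0,-0.069],[1,0,0,0,-0.069],[1,0,0,0,-0.069],[1,0,0,0,-0.068],[1,0,0,0,-0.068],[1,0,0,0,-0.068],[1,0,0,0,-0.068],[0.6,0,0,0,0],[0.6,0,0,0,0]]

```text
time_s: 7.15
ee_pos: [0.6584, 0.1829, 0.4058]
tool_rot: [-0.0, 0.726, 0.687, 0.0]
ft_force: [1.0, -0.0, -0.2]
finger_gap: 0.8
finger_force: 0.0
```

```bash
cat > wm.py <<'E'
from h import *
np.set_printoptions(precision=4,suppress=True)
def look(f):
    m=manip.camera_model('wrist'); p,d=snap('wrist',f)
    v,u=np.mgrid[0:420,0:560]; K=m['mtx']
    pts=np.stack([u.ravel(),v.ravel()],1).astype('float64')[:,None]
    x=np.stack([(u-K[0,2])/K[0,0],(v-K[1,2])/K[1,1]],-1); xd=x.copy()
    for _ in range(15): x=xd/(1+m['k1']*(x**2).sum(-1,keepdims=True))
    c=np.concatenate([x*d[...,None],d[...,None]],-1)-np.array(m['t']); W=c@np.array(m['R']); W[d==0]=np.nan
    hsv=cv2.cvtColor(p,cv2.COLOR_RGB2HSV).astype(int)
    return m,p,W,hsv
def rect(W,mask,name):
    Q=W[mask]; 
    if len(Q)<5: print(name,len(Q)); return
    r=cv2.minAreaRect(Q[:,:2].astype('float32')*1000); print(name,len(Q),Q.mean(0),'rect',np.round(r[0],1),np.round(r[1],1),round(r[2],1))
def near(W,x,y,r,z0,z1): return (np.hypot(W[...,0]-x,W[...,1]-y)<r)&(W[...,2]>z0)&(W[...,2]<z1)
E
python3 - <<'E'
from wm import *
m,p,W,h=look('w1.png')
rect(W,near(W,.658,.182,.03,.164,.18),'knob')
rect(W,near(W,.658,.182,.03,.164,.18)&(h[...,1]>120)&(p[...,0]>60),'red')
rect(W,near(W,.600,.2335,.014,.173,.19),'black')
rect(W,near(W,.569,.235,.014,.173,.19),'orange')
go([.5846+.0078,.2340,.37],86.8)
E
```

```text
knob 1365 [0.6574 0.1825 0.1699] rect [657.  181.8] [13.4 43.8] 85.6
red 153 [0.6438 0.1823 0.1711] rect [643.8 182. ] [ 5.5 12.8] 84.8
black 479 [0.6006 0.2335 0.1781] rect [599.9 233.1] [22.   6.9] 84.6
orange 498 [0.5699 0.2354 0.178 ] rect [569.1 235.4] [21.8  6.5] 86.7
t 7.2 pos [0.6584 0.1828 0.4057] phi 86.86 gap 0.801 F [-0.2  0.5 -0.7] ff 0.0 q [0.23 0.13 1.42 0.   1.59 0.29]
 yaw units 0.0005 shift units [ 0.1185 -0.172   0.0893] mm [-66.   51.2 -35.7]
```

View pics/w1.png

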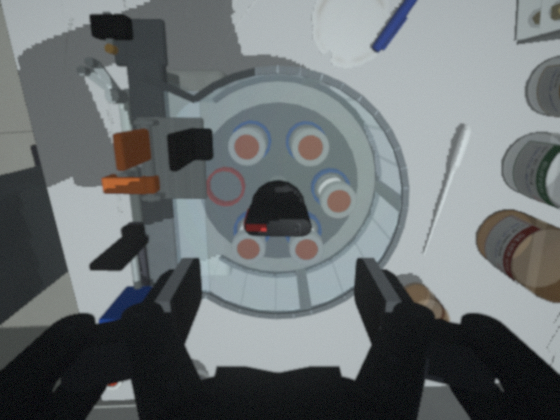

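The carousel looks right: the red collar is at (226,186), straight behind the gate, and the bar is parallel to the machine's axis at about -4.4°. The catch is next.

Request:
servo_tool:
  increments:
    - [[0.6,0,0,0,0.0055],[0.6,0.0384,-0.0597,0,0],[0.6,0.0384,-0.0597,0,0],[0.6,0.0384,-0.0597,0,0],[0.6,0,0,0,0],[0.6,0,0,0.05,0],[0.6,0,0,0.05,0],[0.6,0,0,0.05,0],[0.6,0,0,0.05,0],[0.6,0,0,0,0]]

```text
time_s: 8.2
ee_pos: [0.5897, 0.2329, 0.3228]
tool_rot: [-0.001, 0.729, 0.684, -0.002]
ft_force: [-0.3, 0.2, -1.0]
finger_gap: 0.801
finger_force: 0.0
```

Run:
```python
from wm import *
go([.590,.2335,.325],86.2)
```

```text
t 8.2 pos [0.5897 0.2329 0.3228] phi 86.31 gap 0.801 F [-0.3  0.2 -1. ] ff 0.0 q [ 0.34  0.06  1.63 -0.    1.45  0.4 ]
 yaw units 0.0009 shift units [ 0.0016  0.0006 -0.0055] mm [0.3 0.6 2.2]
```

Request:
servo_tool:
  increments:
    - [[0.2,0,0,0,0],[0,0,0,0,0],[-0.1,0,0,0,0],[-0.15,0,0,0,0],[-0.2,0,0,0,0],[-0.25,0,0,0,0],[-0.3,0,0,0,0],[-0.33,0,0,0,0],[-0.36,0,0,0,0],[-0.36,0,0,0,0]]

```text
time_s: 9.2
ee_pos: [0.5899, 0.2333, 0.3257]
tool_rot: [0.0, 0.729, 0.685, 0.0]
ft_force: [-0.9, 0.1, 3.0]
finger_gap: 0.324
finger_force: 1.6
```

Run:
```python
from wm import *
go([.590,.2335,.325],86.2)
```

```text
t 9.2 pos [0.5899 0.2333 0.3257] phi 86.42 gap 0.324 F [-0.9  0.1  3. ] ff 1.6 q [0.34 0.06 1.63 0.   1.45 0.4 ]
 yaw units 0.0018 shift units [0.0006 0.0003 0.0017] mm [ 0.1  0.2 -0.7]
```

Request:
servo_tool:
  increments:
    - [[-0.38,0,0,0,0],[-0.38,0,0,0,0],[-0.4,0,0,0,0],[-0.4,0,0,0,0],[-0.42,0,0,0,0],[-0.42,0,0,0,0],[-0.44,0,0,0,0],[-0.44,0,0,0,0],[-0.44,0,0,0,0],[-0.44,0,0,0,0]]

```text
time_s: 10.2
ee_pos: [0.5905, 0.2331, 0.3259]
tool_rot: [0.001, 0.729, 0.685, 0.001]
ft_force: [13.5, 1.8, 0.2]
finger_gap: 0.287
finger_force: 34.8
```

Run:
```python
from wm import *
go([.590,.2335,.325],86.2)
```

```text
t 10.2 pos [0.5905 0.2331 0.3259] phi 86.4 gap 0.287 F [13.5  1.8  0.2] ff 34.8 q [ 0.34  0.06  1.63 -0.    1.45  0.4 ]
 yaw units 0.0017 shift units [ 0.0009 -0.0012  0.0023] mm [-0.5  0.4 -0.9]
```

Request:
servo_tool:
  increments:
    - [[0,0,0,0,0],[0.6,0,0,0,0],[0.6,0,0,0,0],[0.6,0,0,0,0],[0.6,0,0,-0.05,0],[0.6,0,0,-0.08,0],[0.6,0,0,-0.08,0],[0.6,0,0,0,-0.068],[0.6,0,0,0,-0.068],[0.6,0,0,0,-0.068]]

```text
time_s: 11.2
ee_pos: [0.5898, 0.2332, 0.4099]
tool_rot: [0.0, 0.565, 0.825, 0.0]
ft_force: [0.9, -0.1, 0.1]
finger_gap: 0.803
finger_force: 0.0
```

Run:
```python
from wm import *
m,p,W,h=look('w2.png')
print('orange pts z max by mask'); o=(h[...,0]>4)&(h[...,0]<18)&(h[...,1]>150)&(W[...,2]>.125)
rect(W,near(W,.600,.2335,.014,.173,.19),'black')
rect(W,o&near(W,.585,.235,.03,.165,.19),'orangetab top')
rect(W,o&near(W,.56,.21,.03,.12,.19)&(W[...,1]<.218),'nose'); q=W[o&near(W,.56,.21,.03,.12,.19)&(W[...,1]<.218)]; print(np.nanmax(q,0) if len(q) else 0)
rect(W,near(W,.5445,.1626,.016,.168,.19),'grip'); rect(W,near(W,.542,.1206,.016,.168,.19),'trig')
go([.5433,.1416,.40],176)
```

```text
orange pts z max by mask
black 454 [0.5971 0.2342 0.1772] rect [595.5 233.3] [22.2 14.1] 88.8
orangetab top 359 [0.5894 0.2355 0.1713] rect [589.3 234.7] [20.   9.5] 86.6
nose 690 [0.5572 0.2089 0.1508] rect [557.3 208.5] [11.2 35. ] 86.9
[0.5748 0.2147 0.1594]
grip 0
trig 0
t 11.25 pos [0.5898 0.2332 0.4098] phi 111.78 gap 0.801 F [ 0.1 -0.4  0.7] ff 0.0 q [ 0.34  0.03  1.53 -0.    1.59 -0.04]
 yaw units -0.5352 shift units [ 0.0999 -0.2366  0.0244] mm [-46.5 -91.6  -9.8]
```

View pics/w2.png

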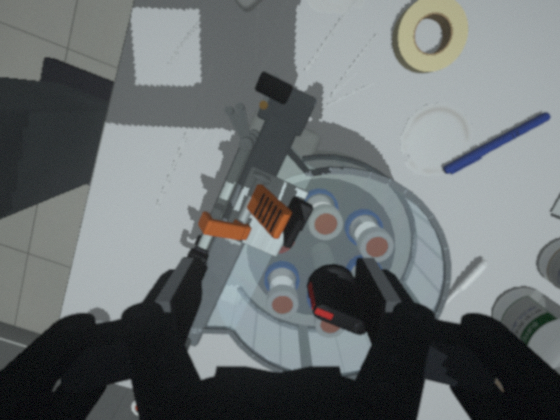

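The catch is back against its stop: the orange tab at (268,212) leans on the black one at (298,222), and the nose at (225,226) is up to about 0.16 m. Now I'll approach the handle.

Request:
servo_tool:
  increments:
    - [[0.6,0,0,0,-0.0669],[0.6,0,0,0,-0.0669],[0.6,0,0,0,-0.0669],[0.6,0,0,0,-0.0669],[0.6,0,0,0,-0.0669],[0.6,0,0,0,-0.0669],[0.6,0,0,0,-0.0669],[0.6,0,0,0,-0.0669],[0.6,-0.0123,-0.114,0,0],[0.6,-0.0123,-0.114,0,0]]

```text
time_s: 12.25
ee_pos: [0.5916, 0.1412, 0.4094]
tool_rot: [-0.0, 0.043, 0.999, -0.0]
ft_force: [0.6, 0.1, -0.1]
finger_gap: 0.801
finger_force: 0.0
```

Run:
```python
from wm import *
m,p,W,h=look('w3.png')
rect(W,near(W,.600,.2335,.014,.173,.19),'black'); 
rect(W,near(W,.5445,.1626,.016,.168,.19),'grip'); rect(W,near(W,.542,.1206,.016,.168,.19),'trig')
rect(W,(h[...,0]>105)&(h[...,0]<125)&(h[...,1]>130)&near(W,.542,.1206,.03,.14,.19),'trigblue')
go([.5433,.1416,.40],176)
```

```text
black 518 [0.5967 0.2326 0.177 ] rect [595.  232.7] [22.  14.8] 88.6
grip 385 [0.5434 0.1615 0.1746] rect [543.7 161.8] [ 6.5 21.6] 86.3
trig 394 [0.5408 0.12   0.1745] rect [541.3 119.6] [ 6.4 21.9] 86.1
trigblue 467 [0.5406 0.1209 0.1698] rect [541.  119.8] [ 5.9 21. ] 86.4
t 12.3 pos [0.5919 0.1357 0.4097] phi 174.88 gap 0.805 F [ 1.1 -4.7  1.2] ff 0.0 q [ 0.18 -0.03  1.59 -0.    1.59 -1.3 ]
 yaw units -0.0094 shift units [0.1221 0.0063 0.0243] mm [-48.6   5.9  -9.7]
```

View pics/w3.png

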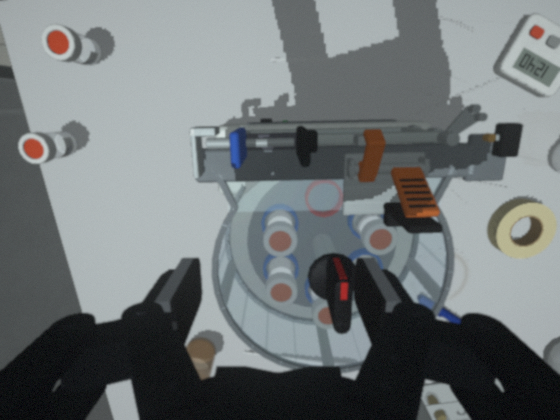

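The view shows the handle at (237,148) blue and (306,147) black, with the gate running along the row. The nose at (372,155) is up. I'll settle the arm before computing the descent.

Request:
servo_tool:
  increments:
    - [[0.6,0.06,0,0,0],[0.6,0.06,0,0,0],[0.6,0,0,0,0],[0.6,0,0,0,0],[0.6,0,0,0,0],[0.6,0,0,0,0],[0.6,0,0,0,0],[0.6,0,0,0,0],[0.6,0,0,0,0],[0.6,0,0,0,0]]

```text
time_s: 13.3
ee_pos: [0.5441, 0.1456, 0.4096]
tool_rot: [-0.0, 0.043, 0.999, -0.0]
ft_force: [0.3, -0.3, -0.2]
finger_gap: 0.8
finger_force: 0.0
```

Run:
```python
from wm import *
go([.5428,.1411,.316],176.2)
```

```text
t 13.3 pos [0.5441 0.1456 0.4096] phi 175.12 gap 0.8 F [ 0.3 -0.3 -0.2] ff 0.0 q [ 0.22 -0.13  1.68  0.    1.59 -1.27]
 yaw units -0.009 shift units [ 0.0026 -0.0115  0.2341] mm [ -1.3  -4.5 -93.6]
```

Request:
servo_tool:
  increments:
    - [[0.6,0.0026,-0.0115,0,-0.009],[0.6,0,0,0,0],[0.6,0,0,0.05,0],[0.6,0,0,0.05,0],[0.6,0,0,0.05,0],[0.6,0,0,0.05,0],[0.6,0,0,0.034,0],[0.6,0,0,0,0],[0.4,0,0.005,0,0],[0.3,0,0.005,0,0]]

```text
time_s: 14.3
ee_pos: [0.5431, 0.1452, 0.3174]
tool_rot: [0.001, 0.033, 0.999, 0.0]
ft_force: [-0.3, -3.5, -0.9]
finger_gap: 0.649
finger_force: 1.6
```

Run:
```python
from wm import *
go([.5432,.1476,.316],176.2)
```

```text
t 14.3 pos [0.5431 0.1452 0.3174] phi 176.19 gap 0.649 F [-0.3 -3.5 -0.9] ff 1.6 q [ 0.22 -0.09  1.8  -0.    1.44 -1.29]
 yaw units -0.0001 shift units [0.0002 0.006  0.0034] mm [ 0.1  2.4 -1.4]
```

Blue trigger contacted. I'll close fully while finishing the shift.

Request:
servo_tool:
  increments:
    - [[0.2,0,0.004,0,0],[0.1,0,0.002,0,0],[0,0,0,0,0],[-0.1,0,0,0,0],[-0.2,0,0,0,0],[-0.3,0,0,0,0],[-1,0,0,0,0],[-1,0,0,0,0],[-1,0,0,0,0],[-1,0,0,0,0]]

```text
time_s: 15.3
ee_pos: [0.5431, 0.1475, 0.3167]
tool_rot: [0.0, 0.033, 0.999, -0.0]
ft_force: [-0.4, -0.9, 7.9]
finger_gap: 0.391
finger_force: 59.3
```

Run:
```python
from wm import *
go([.5432,.1476,.316],176.2)
```

```text
t 15.3 pos [0.5431 0.1475 0.3167] phi 176.22 gap 0.391 F [-0.4 -0.9  7.9] ff 59.3 q [ 0.22 -0.09  1.79 -0.    1.44 -1.28]
 yaw units 0.0001 shift units [-0.0002  0.0002  0.0018] mm [ 0.1  0.1 -0.7]
```

Request:
servo_tool:
  increments:
    - [[-1,0.0159,0.0004,0,0.025],[-1,0.0159,0.0004,0,0.025],[-1,0.0159,0.0004,0,0.025],[-1,0.0159,0.0004,0,0.025],[-1,0.0159,0.0004,0,0.025],[-1,0.0159,0.0004,0,0.025],[-1,0.0159,0.0004,0,0.025],[-1,0,0,0,0],[-1,0,0,0,0],[-1,0,0,0,0]]

```text
time_s: 16.3
ee_pos: [0.5001, 0.1586, 0.3167]
tool_rot: [0.0, 0.215, 0.977, 0.0]
ft_force: [1.5, 1.3, 6.3]
finger_gap: 0.393
finger_force: 60.5
```

```bash
cat >> wm.py <<'E'
def swing():
    s=manip.read_state(); f=np.radians(phi(s)); th=np.radians(176.2)-f
    tx=np.array([np.cos(f),np.sin(f)]);ty=np.array([np.sin(f),-np.cos(f)]); H=np.array([.5432,.1476])+.1215*np.array([np.sin(np.radians(3.8)),np.cos(np.radians(3.8))])
    r=s['ee_pos'][:2]-H; F=s['ft_force'][:2]
    print('t',s['time_s'].__round__(2),'theta',th.round(3),np.degrees(th).round(1),'rel hinge tool axes mm',(r@tx*1000).round(1),(r@ty*1000).round(1),'F tool',(F@tx).round(1),(F@ty).round(1),s['ft_force'].round(1),'gap',round(s['finger_gap'],3),'ff',round(s['finger_force'],1),'mom',s['moment'].round(2),'q',s['q'].round(2),'z',s['ee_pos'][2].round(4))
E
python3 -c "
from wm import *
swing()"
```

```text
t 16.3 theta 0.366 21.0 rel hinge tool axes mm 0.2 -121.6 F tool -0.9 1.8 [1.5 1.3 6.3] gap 0.393 ff 60.5 mom [-1.17  0.43 -0.1 ] q [ 0.26 -0.18  1.87 -0.    1.45 -0.88] z 0.3167
```

Request:
servo_tool:
  increments:
    - [[-1,0.0159,0.0004,0,0.025],[-1,0.0159,0.0004,0,0.025],[-1,0.0159,0.0004,0,0.025],[-1,0.0159,0.0004,0,0.025],[-1,0.0159,0.0004,0,0.025],[-1,0.0159,0.0004,0,0.025],[-1,0.0159,0.0004,0,0.025],[-1,0.0159,0.0004,0,0.025],[-1,0.0159,0.0004,0,0.025],[-1,0.0159,0.0004,0,0.025]]

```text
time_s: 17.3
ee_pos: [0.4518, 0.199, 0.3167]
tool_rot: [0.0, 0.461, 0.887, 0.001]
ft_force: [8.7, 2.6, 3.7]
finger_gap: 0.392
finger_force: 62.4
```

```bash
python3 -c "
from wm import *
swing()"
```

```text
t 17.3 theta 0.892 51.1 rel hinge tool axes mm -0.0 -121.5 F tool -2.9 8.6 [8.7 2.6 3.7] gap 0.392 ff 62.4 mom [-0.47 -0.08 -0.09] q [ 0.36 -0.25  1.93  0.    1.46 -0.25] z 0.3167
```

Request:
servo_tool:
  increments:
    - [[-1,0.0159,0.0024,0,0.025],[-1,0.0159,0.0004,0,0.025],[-1,0.0159,0.0004,0,0.025],[-1,0.0159,0.0004,0,0.025],[-1,0.0159,0.0004,0,0.025],[-1,0.0159,0.0004,0,0.025],[-1,0.0159,0.0004,0,0.025],[-1,0.0159,0.0004,0,0.025],[-1,0.0159,0.0004,0,0.025],[-1,0.0159,0.0004,0,0.025]]

```text
time_s: 18.3
ee_pos: [0.4307, 0.2584, 0.3167]
tool_rot: [0.0, 0.675, 0.738, 0.001]
ft_force: [7.5, -1.8, 5.1]
finger_gap: 0.39
finger_force: 61.8
```

```bash
python3 -c "
from wm import *
swing()"
```

```text
t 18.3 theta 1.416 81.1 rel hinge tool axes mm 0.2 -121.0 F tool -2.4 7.3 [ 7.5 -1.8  5.1] gap 0.39 ff 61.8 mom [-0.48  0.34 -0.11] q [ 0.49 -0.23  1.92  0.    1.45  0.4 ] z 0.3167
```

Request:
servo_tool:
  increments:
    - [[-1,0.0127,0.0013,0,0.02],[-1,0.0127,0.0003,0,0.02],[-1,0.0127,0.0003,0,0.02],[-1,0.0127,0.0003,0,0.02],[-1,0,0,0,0],[-1,0,0,0,0],[-1,0,0,0,0],[-1,0,0,0,0],[-1,0,0,0,0],[-1,0,0,0,0]]

```text
time_s: 19.3
ee_pos: [0.4309, 0.2785, 0.3167]
tool_rot: [-0.0, 0.734, 0.679, 0.0]
ft_force: [1.0, -1.9, 7.3]
finger_gap: 0.388
finger_force: 60.3
```

```bash
python3 -c "
from wm import *
swing()
a,_=snap('top','t9.png'); b,_=snap('scene','s9.png')
c=np.hstack([cv2.resize(a[130:290,170:330],(400,400)),cv2.resize(b[150:310,180:340],(400,400))]); c=(255*(c/255.)**.6).astype('uint8'); cv2.imwrite('pics/end.png',c[:,:,::-1])"
```

```text
t 19.3 theta 1.582 90.6 rel hinge tool axes mm 0.4 -120.7 F tool -1.8 1.2 [ 1.  -1.9  7.3] gap 0.388 ff 60.3 mom [-0.43  1.11 -0.18] q [ 0.52 -0.21  1.9   0.    1.45  0.6 ] z 0.3167
```

View pics/end.png

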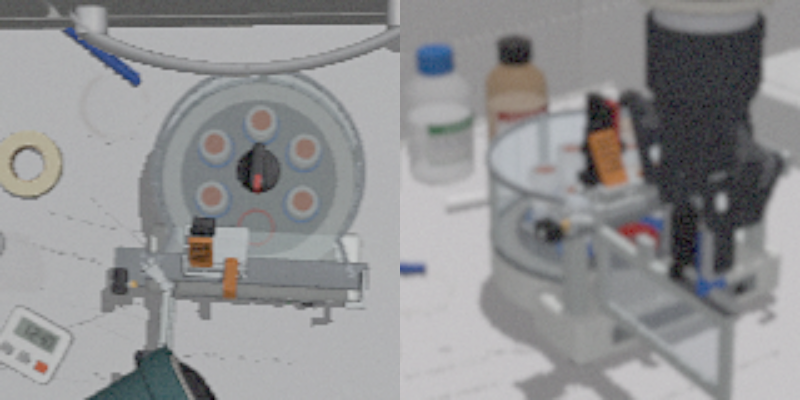

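The top view shows the collar at (258,228) and the pointer behind the gate's middle. The catch is still back, the gate stands out at about 90°, and the objects on the bench that are in view look unmoved. The handle is still held squeezed, so I'm handing in.

```bash
python3 -c "
from cell import manip
print(manip.sign_off())"
```

```text
the job is handed in; nothing more can be done
None
```

The job is handed in at about 19 s: the empty place is clicked in behind the gate's middle, the catch is pinched back with its nose up, and the gate is held wide open at about 1.58 rad (stop at 1.62) with the handle still squeezed; the bench items I could see in the last pictures had not moved.

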